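Change the clip on the tea tray

TASK

Squeeze open the ticket clip (the one with the oblong card plate) on the upper rim of the sloping tray, take it off and park it fully down on the free middle part of the upright strip. Then squeeze open the round-dial humidity meter, take it off the strip and clip it fully down onto the tray's upper rim, between the two end blocks, square to the rim and with its dial facing out of the tray. Do not drop a clip or lay one down, and leave the bare spare clip and everything else where it is.

Things in the scene. Friction and masses are not known exactly. Their poses are not given: they have to be found in the camera images.
- ticket_pivot (a point): Ticket clip: steel two-lever sprung clip, 110 g, with an oblong card plate 60 x 46 mm, 14 to 18 mm out on its +x side, centred 33 mm below the pivot. Starts fully on the sloping tray's upper rim, leaning with it. Site: on the pivot pin, mid-length; z from jaws to handles, y along the pin and the gripped edge (clip 26 mm wide), x the way it opens. Handle tips at z +46 mm, jaw ends at -45 mm.
- meter_pivot (a point): Humidity meter: the same clip and axes as the ticket clip, 110 g, but with a round dial 58 mm across, 14 to 26 mm out on its +x side, centred 35 mm below the pivot. Starts fully on the parking strip, 80 mm from the middle, at either end. On all clips the pin (radius 7 mm) is the bottom of the throat: fully on, it rests on the edge, the pivot 7 mm above it.
- dial (a point): Centre of the front face of the meter's round white dial: 26 mm in +x and 35 mm in -z of the meter's pivot.
- spare_pivot (a point): Bare spare clip, the same clip with neither dial nor plate, on the parking strip 80 mm from the middle, at the end opposite to the meter. It stays there.
- ticket_lever (a joint): Opening angle of the ticket clip: about 0 gripping an 8 mm edge, 0.52 rad squeezed to its stop, -0.2 shut on nothing. Gripping, the handles (26 mm wide) form a V, outside 31 mm near the pivot and 52 mm at the tips. Squeezed to the stop (9 N rising to 14 N; 40 N does no harm) they are parallel, 26 mm outside, and the jaws stand 31 mm apart at their ends, 20 mm at 25 mm below the pivot.
- meter_lever (a joint): Opening angle of the meter's clip, with the same values, sizes and spring as the ticket clip's. Let go, the spring shuts the jaws (rubber pads 20 mm tall at the jaw ends) on the edge and holds.
- rim (a point): Middle of the top edge of the upper wall of a fixed plywood tray (190 x 210 mm) sloping 30 deg; 173 mm above the table. Wall 8 mm thick, 60 mm above the tray floor. y along the rim; z out of the edge in the wall's plane (30 deg from vertical, leaning over the tray); x out of the tray. Wooden end blocks, 20 mm higher than the rim, leave 130 mm free between them. Cartons fixed in the tray's lower half.
- strip_top (a point): Middle of the top edge of the parking strip: fixed upright aluminium strip 8 mm thick, 230 mm long, top 120 mm above the table, on a wooden foot 110 x 190 x 18 mm. y along the strip, x square to it, z up. Its middle is free; a clip grips it 80 mm to each side. Tray and strip stand side by side, either on the left.
- tin_c (a point): Steel tea tin, 60 mm across, 120 mm tall, upright between the tray and the strip. Bystander: leave it where it is. The point is at its centre.
- carton_c (a point): Cardboard carton, 70 by 110 by 50 mm, beyond the tray and strip. Bystander: leave it where it is. The point is at its centre.
- jar_c (a point): Amber glass jar, 72 mm across, 100 mm tall, beyond the tray and strip. Bystander: leave it where it is. The point is at its centre.
- brush_c (a point): Hand brush, 170 mm long, lying at the back. Bystander: leave it where it is. The point is near its middle.
- tape_c (a point): Cardboard ring (empty tape core), 70 mm across, 30 mm tall, beyond the tray and strip. Bystander: leave it where it is. The point is at its centre.
- mug_c (a point): White mug, 76 mm across, 85 mm tall, standing in front of the tin. Bystander: leave it where it is. The point is at its centre.
There are look-alikes about, which are no part of the job. Leave any green look-alike of the part that bears strip_top alone.

How it is judged:
On the way, in this order (a step that is already met when the one before it is completed fails the run):
1. the ticket clip grips the parking strip, let go (x of ticket_pivot in the frame of strip_top between -0.012 and 0.012 m and y of ticket_pivot in the frame of strip_top between -0.112 and 0.112 m and z of ticket_pivot in the frame of strip_top between 0.002 and 0.016 m and angle between ticket_pivot's own z axis and vertical below 0.2 rad and angle between the y axis of ticket_pivot and the y axis of strip_top, either way round below 0.25 rad and value of joint ticket_lever between -0.08 and 0.1 rad), for 0.2 s.
2. the humidity meter grips the tray's upper rim between the blocks, dial outwards, let go (x of meter_pivot in the frame of rim between -0.012 and 0.012 m and y of meter_pivot in the frame of rim between -0.045 and 0.045 m and z of meter_pivot in the frame of rim between 0.002 and 0.016 m and angle between the z axis of meter_pivot and the z axis of rim, either way round below 0.2 rad and angle between the y axis of meter_pivot and the y axis of rim, either way round below 0.25 rad and x of dial in the frame of rim above 0.005 m and value of joint meter_lever between -0.08 and 0.1 rad), for 0.2 s.
At the end, for the whole second after the job is handed in: Ticket clip grips the strip, upright within 0.2 rad; meter grips the rim, in line within 0.2 rad, under 45 mm from its middle, dial outside. Each pivot within 12 mm of the edge sideways and 2 to 16 mm above it, levers -0.08 to 0.1 rad. Spare clip within 15 mm of its start; nothing touched (all of step 1 and all of step 2 and distance of spare_pivot from where it was at the start of the episode below 0.015 m).
It fails at once if a bystander is shifted by more than 30 mm (distance of any of tin_c, carton_c, jar_c, brush_c, tape_c, mug_c from where it was at the start of the episode above 0.03 m).
It fails at once if the bare spare clip is shifted by more than 15 mm (distance of spare_pivot from where it was at the start of the episode above 0.015 m).
It fails at once if the meter or the ticket clip is dropped or laid down on the bench or in the tray (its pivot less than 80 mm above the bench) (height (world z) of any of ticket_pivot, meter_pivot below 0.08 m).
It also fails if it takes over 54 s, if anything falls off the work surface, if the arm or the gripper's body presses on something with over 40 N, if the wrist force passes 120 N, or if a joint passes its speed limit or range.

ROBOT

A 7-joint arm with a two-finger parallel gripper is mounted at the origin on the work surface. World frame = base frame: x ahead of the robot, y to its left, z up, the work surface at z = 0. Lengths are in m, angles in rad, forces in N, time in s.
With the tool pointing down it reaches from about 0.425 to 0.95 m from the base axis. Payload 16.7 kg.
Tool frame: the origin (TCP) lies between the finger pads; the fingertips stand 22 mm ahead of it and the grasp point (between the pads) lies 3 mm ahead of it; y points along the fingers, x is the direction in which the jaws open and shut, and the axes are right-handed (so a half turn about y gives the same grasp; the last joint's range is limited). The gripper opens to 94 mm and grips with 3 to 60 N. Pads are 16 mm wide; open, the fingers measure 119 mm over their backs; the gripper's body (75 mm by 177 mm) begins 78 mm behind the grasp point.
Start: joints at [1.099, 0.426, 0.074, 1.606, -0.034, 1.111, -0.067], TCP at [0.214, -0.64, 0.227] pointing down, gripper open.
Joint ranges: [-2.85, 2.85], [-0.5, 2.14], [-1.23, 1.37], [0.21, 2.46], [-1.02, 4.16], [0.16, 2.05], [-2.73, 2.73]. Speed limits (rad/s): [1.89, 1.89, 2.39, 2.39, 3.01, 3.01, 3.01].

INTERFACE

Orientations are given as a 3x3 rotation matrix whose columns are the frame's x, y, z axes.
In Python, from plant import manip, capture, camera_params, order gives the robot as it stands. The module is installed in compiled form; this text tells all that it offers.
- The arm moves only by the tool carry_out, never from a script. Its argument "series" is a list of rows, each a list of 6 numbers: the shift along the world's x, y, z in m, then the turn, a rotation vector about the world's x, y, z in rad. A call has 1 to 10 rows; each row shifts and turns the commanded pose from where the row before left it; what a row does not reach is not made up. A row lasts 1/8 s, in which the tool goes at most 62.5 mm and 10.7 degrees, less where a joint would pass 70% of its speed; a pose out of reach is approached as far as the arm can. A call with a gripper value outside its range is refused whole. "fingers" is the closure in counts, from 0 (fully open) to 255 (shut), set as the call begins (left out, the last holds). The fingers move at their own pace and stop on an object; the grip force is fixed at half the most. Time passes only in rows, so rows that do not move let the fingers close. It gives the time, the measured TCP pose, the force and the opening at its end, in the units of the state.
- manip.get_state(): the state, without advancing time (a new reading comes with each control period).
- capture(name): name is "scene" or "top"; returns (picture, depth): 420x560x3 uint8, red, green, blue; 420x560 float32, m along the optical axis (not along the pixel's ray), 0 where there is no reading.
- camera_params(name): a dict with "fx", "fy", "cx", "cy" (pixels), "view" (4x4, takes a point from world to camera coordinates). Camera axes: x right, y up, looking along -z (the intrinsics and any distortion apply to the point x, -y, -z); pixel columns grow to the right and rows downward; lengths in m; the calibration is good to about 2 mm. A picture is of the moment at which its call begins. camera_params takes no time and is no camera call.
- order.job_done(): hands the job in, once; it reports no verdict.
The state is a dict: "t": time; "joint_positions": joint angles; "joint_vel": joint speeds; "tau": joint torques, N m; "position": TCP position; "ee_rot": TCP orientation; "ft_force": force on the tool from outside, world axes, zero at the start; "ft_torque": the same for the moment, N m; "opening": finger opening in m.
Only numpy, scipy, OpenCV 4.12 (cv2) and the standard library are available. Lean on these libraries where they do the work, as an engineer would, in place of code of your own. Each camera call takes 0.05 s, during which the arm holds its last target. There are 200 camera calls.

## Working session

There is one attempt and no reset: what is moved stays moved. The work goes in short steps, Python scripts to look and compute and a tool call to move; the robot and the scene stay as the last step left them, time stands still between calls to the robot, and variables do not carry over. Pictures are saved under pics/ and viewed, about 8 in all and at most 12, crops included, and the job is handed in when it is done.

Besides the shell and the picture viewer there is one more tool, called after "Request:" in YAML: its name, and indented under it one key for each argument. carry_out: Moves the arm, as the interface text tells. Its arguments: {"type":"object","properties":{"series":{"type":"array"},"fingers":{"type":"number"}},"required":["series"]}

```bash
mkdir -p pics; cat > h.py <<'E'
import numpy as np, cv2
from plant import manip, capture, camera_params, order
def cloud(name):
    im,d=capture(name); p=camera_params(name)
    v,u=np.mgrid[:420,:560]
    c=np.stack([(u-p['cx'])/p['fx']*d,-(v-p['cy'])/p['fy']*d,-d,np.ones_like(d)],-1)
    w=c@np.linalg.inv(np.array(p['view'])).T
    w=w[...,:3]; w[d==0]=np.nan
    return im,d,w
def save(n,im): cv2.imwrite('pics/'+n+'.png',im[...,::-1])
E
python3 - <<'E'
from h import *
s=manip.get_state()
print(s['t'],s['position'],np.round(s['ee_rot'],3),s['opening'])
ims=[]
for n in ('scene','top'):
    im,d,w=cloud(n); np.savez('/tmp/'+n+'.npz',im=im,d=d,w=w); ims.append(im)
    p=camera_params(n); print({k:(np.round(v,3).tolist()) for k,v in p.items()})
save('a0',ims[0]); save('a1',ims[1])
E
```

```text
0.0 [ 0.21392804 -0.63975134  0.22677795] [[ 0.317 -0.001  0.948]
 [-0.948  0.001  0.317]
 [-0.001 -1.    -0.   ]] 0.09379882539077321
{'fx': 480.134, 'fy': 480.134, 'cx': 282.871, 'cy': 204.233, 'view': [[-0.283, 0.959, 0.005, 0.141], [-0.584, -0.177, 0.793, 0.208], [0.761, 0.222, 0.61, -1.657], [0.0, 0.0, 0.0, 1.0]]}
{'fx': 398.401, 'fy': 398.401, 'cx': 279.603, 'cy': 218.926, 'view': [[-0.026, -1.0, 0.017, 0.011], [0.982, -0.022, 0.186, -0.521], [-0.185, 0.021, 0.982, -0.903], [0.0, 0.0, 0.0, 1.0]]}
```

View pics/a0.png

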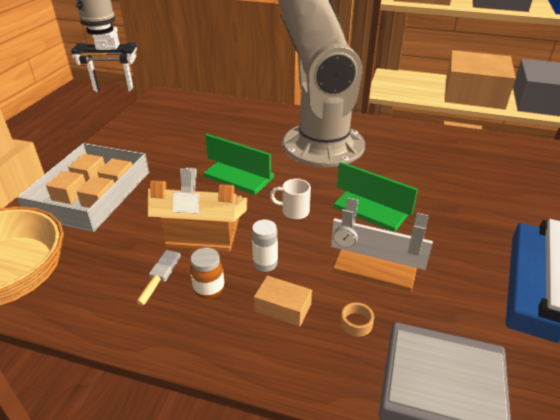

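View pics/a1.png

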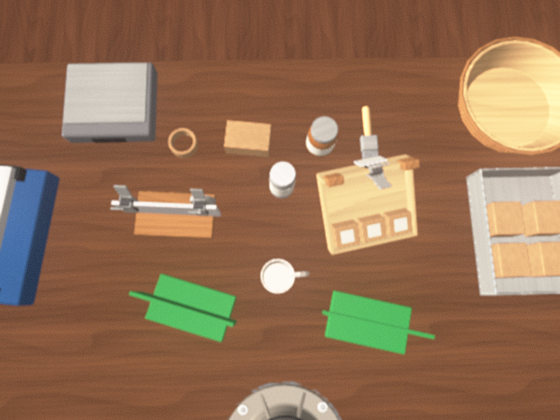

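```bash
python3 - <<'E'
from h import *
S=np.load('/tmp/scene.npz');T=np.load('/tmp/top.npz')
def crop(D,u0,v0,w,h,f,n):
    c=cv2.resize(D['im'][v0:v0+h,u0:u0+w],None,fx=f,fy=f,interpolation=cv2.INTER_CUBIC)
    for u in range((u0+9)//10*10,u0+w,10): cv2.putText(c,str(u) if u%20==0 else '|',((u-u0)*f,10),0,.35,(255,255,0),1)
    for v in range((v0+9)//10*10,v0+h,10): cv2.putText(c,str(v),(0,(v-v0)*f+3),0,.35,(0,255,255),1)
    return c
a=np.vstack([crop(T,105,178,130,50,6,''),crop(T,305,140,130,50,6,'')])
save('b0',a)
b=np.hstack([crop(S,140,160,110,90,4,''),crop(S,325,190,85,90,4,'')])
save('b1',b)
E
```

```text
(no output)
```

View pics/b0.png

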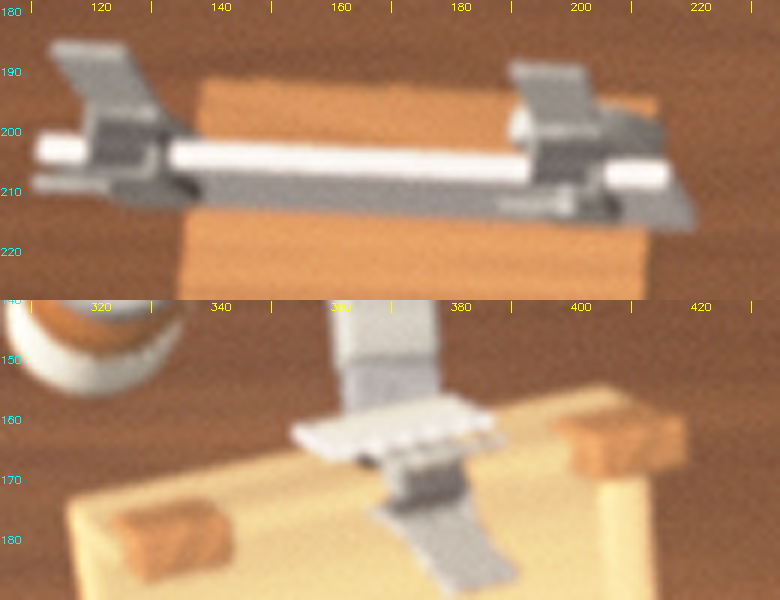

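View pics/b1.png

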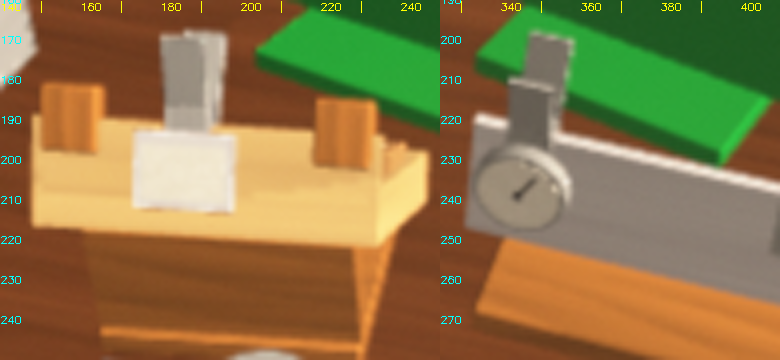

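```bash
python3 - <<'E'
from h import *
S=np.load('/tmp/scene.npz');T=np.load('/tmp/top.npz')
ws,wt=S['w'],T['w']
# strip top
def fitline(P):
    m=np.median(P,0); 
    for _ in range(3):
        c=P.mean(0); d=np.linalg.svd(P-c)[2][0]; r=np.linalg.norm((P-c)-np.outer((P-c)@d,d),axis=1); P=P[r<max(.003,2*r.std())]
    return P.mean(0), d*np.sign(d[1]), P
for nm,D,box in (('top',T,(105,195,222,215)),('scene',S,(325,205,440,260))):
    im,w=D['im'].astype(int),D['w']; u0,v0,u1,v1=box
    m=np.zeros(im.shape[:2],bool); m[v0:v1,u0:u1]=1
    bright=m&(im.min(2)>200)&(abs(w[...,2]-.12)<.012)
    P=w[bright]; c,d,P=fitline(P); t=(P-c)@d
    print(nm,len(P),c.round(4),d.round(4),'yaw',np.degrees(np.arctan2(-d[0],d[1])).round(2),'ends',(c+t.min()*d).round(4),(c+t.max()*d).round(4),'z',np.median(P[:,2]))
# wall plane scene
reg=np.vstack([ws[198:214,153:170].reshape(-1,3),ws[202:216,202:218].reshape(-1,3)]); reg=reg[~np.isnan(reg[:,0])]
P=reg
for _ in range(4):
    c=P.mean(0); n=np.linalg.svd(P-c)[2][2]; n*=np.sign(n[0]); r=abs((P-c)@n); P=P[r<.004]
print('wall',len(P),c.round(4),n.round(4),'tilt',np.degrees(np.arcsin(n[2])).round(2),'yaw',np.degrees(np.arctan2(n[1],n[0])).round(2))
y=np.cross([0,0,1],n); y/=np.linalg.norm(y); z=np.cross(n,y); 
for nm,w,box in (('scene',ws,(140,160,250,250)),('top',wt,(305,140,435,195))):
    u0,v0,u1,v1=box; Q=w[v0:v1,u0:u1].reshape(-1,3); I=np.load('/tmp/%s.npz'%nm)['im'][v0:v1,u0:u1].reshape(-1,3).astype(int)
    k=~np.isnan(Q[:,0]); Q,I=Q[k],I[k]
    L=np.c_[(Q-c)@n,(Q-c)@y,(Q-c)@z]
    col=(I[:,0]>I[:,2]+35)&(I[:,0]>130)
    k=(L[:,0]<.003)&(L[:,0]>-.012)&col; A=L[k]
    print(nm,'y span',A[:,1].min(),A[:,1].max())
    for y0 in np.arange(-.12,.12,.012):
        B=A[(A[:,1]>y0)&(A[:,1]<y0+.012)]
        if len(B): print(round(y0+.006,3),len(B),'zmin/max',np.percentile(B[:,2],[1,98]).round(4),end='; ')
    print()
print('y',y.round(4),'z',z.round(4))
# ticket plate & clip handles
g=S['im'].astype(int)
Q=ws[193:213,173:199].reshape(-1,3); print('plate centre local', [np.nanmedian((Q-c)@a).round(4) for a in (n,y,z)])
Q=ws[168:190,180:192].reshape(-1,3); print('handle local', [np.nanmedian((Q-c)@a).round(4) for a in (n,y,z)],[np.nanmax((Q-c)@a).round(4) for a in (n,y,z)])
Q=ws[227:248,335:356].reshape(-1,3); print('dial',np.nanmedian(Q,0).round(4))
Q=wt[198:209,191:203].reshape(-1,3); print('meter near pivot top',np.nanmedian(Q,0).round(4))
E
```

```text
top 161 [0.5461 0.253  0.1213] [0.0648 0.9979 0.0033] yaw -3.72 ends [0.5389 0.1416 0.121 ] [0.5536 0.368  0.1217] z 0.12129816801738202
scene 49 [0.5444 0.2521 0.1189] [0.0721 0.9974 0.0045] yaw -4.13 ends [0.5363 0.1399 0.1184] [0.5523 0.3612 0.1194] z 0.11886733056062848
wall 478 [ 0.6212 -0.2131  0.14  ] [0.8555 0.1701 0.4891] tilt 29.28 yaw 11.24
scene y span -0.0876105558459593 0.1232287901689894
-0.09 25 zmin/max [-0.0268  0.0363]; -0.078 111 zmin/max [-0.0273  0.0576]; -0.066 115 zmin/max [-0.0264  0.0582]; -0.054 120 zmin/max [-0.0254  0.0581]; -0.042 141 zmin/max [-0.0275  0.0503]; -0.03 112 zmin/max [-0.0267  0.0381]; -0.018 34 zmin/max [-0.0264  0.0372]; -0.006 34 zmin/max [-0.0278  0.0372]; 0.006 27 zmin/max [-0.0275 -0.0142]; 0.018 37 zmin/max [-0.026   0.0439]; 0.03 48 zmin/max [-0.0276  0.0376]; 0.042 129 zmin/max [-0.0273  0.0379]; 0.054 130 zmin/max [-0.0263  0.0383]; 0.066 127 zmin/max [-0.027   0.0371]; 0.078 128 zmin/max [-0.0273  0.0395]; 0.09 108 zmin/max [-0.0263  0.0573]; 0.102 117 zmin/max [-0.0257  0.058 ]; 0.114 138 zmin/max [-0.0275  0.0581]; 
top y span 
[... 422 characters left out ...]
zmin/max [-0.1642  0.0546]; 0.018 28 zmin/max [-0.1611  0.0227]; 0.03 53 zmin/max [-0.1624  0.0403]; 0.042 49 zmin/max [-0.1627  0.0403]; 0.054 55 zmin/max [-0.1623  0.0404]; 0.066 53 zmin/max [-0.1633  0.0418]; 0.078 44 zmin/max [-0.162   0.0403]; 0.09 53 zmin/max [-0.1619  0.0593]; 0.102 62 zmin/max [-0.1632  0.0609]; 0.114 60 zmin/max [-0.1622  0.0607]; 
y [-0.195   0.9808  0.    ] z [-0.4797 -0.0954  0.8722]
plate centre local [np.float64(0.014), np.float64(0.0101), np.float64(0.0128)]
handle local [np.float64(0.0138), np.float64(0.0078), np.float64(0.0686)] [np.float64(0.0228), np.float64(0.0218), np.float64(0.092)]
dial [0.5658 0.1716 0.0967]
meter near pivot top [0.5448 0.1811 0.1332]
```

Request:
carry_out:
  series:
    - [0, 0, 0.06, 0, 0, 0]
    - [0.0356, 0.0465, 0, 0, 0, 0.1606]
    - [0.0356, 0.0465, 0, 0, 0, 0.1606]
    - [0.0356, 0.0465, 0, 0, 0, 0.1606]
    - [0.0356, 0.0465, 0, 0, 0, 0.1606]
    - [0.0356, 0.0465, 0, 0, 0, 0.1606]
    - [0.0356, 0.0465, 0, 0, 0, 0.1606]
    - [0.0356, 0.0465, 0, 0, 0, 0.1606]
    - [0.0356, 0.0465, 0, 0, 0, 0.1606]
    - [0.0356, 0.0465, 0, 0, 0, 0.1606]
  fingers: 0

```text
t: 1.35
position: [0.5352, -0.22, 0.2874]
ee_rot: [[0.98, -0.0, -0.201], [0.201, -0.0, 0.98], [-0.0, -1.0, -0.0]]
ft_force: [-0.5, -1.0, -0.5]
opening: 0.0939
```

Request:
carry_out:
  series:
    - [0, 0, 0, 0.034, -0.171, 0]
    - [0, 0, 0, 0.034, -0.171, 0]
    - [0, 0, 0, 0.034, -0.171, 0]
    - [0, 0, 0, 0, 0, 0]
    - [0, 0, 0, 0, 0, 0]

```text
t: 1.98
position: [0.5349, -0.2207, 0.2875]
ee_rot: [[0.857, 0.477, -0.198], [0.172, 0.098, 0.98], [0.487, -0.874, 0.002]]
ft_force: [0.4, -0.8, -0.5]
opening: 0.094
```

```bash
cat >> h.py <<'E'
from scipy.spatial.transform import Rotation as R
RIMY=np.array([-.195,.9808,0]); 
def frame(yaw,tilt):  # columns x,y,z of edge frame; tilt leans z back toward robot
    return R.from_euler('ZY',[yaw,-tilt],degrees=True).as_matrix()
def tool(F): return np.column_stack([F[:,0],-F[:,2],F[:,1]])  # x=Fx, y=-Fz, z=x cross y
def delta(p,Rt):
    s=manip.get_state(); 
    print('t',s['t'],'pos',np.round(s['position'],4),'dp',np.round(p-s['position'],4),'rv',R.from_matrix(Rt@np.array(s['ee_rot']).T).as_rotvec().round(4),'f',np.round(s['ft_force'],1),'op',round(s['opening'],4),'q',np.round(s['joint_positions'],2))
FR=frame(11.24,29.6); PIV=np.array([.5939,-.2094,.1781])
E
python3 - <<'E'
from h import *
delta(PIV+.124*FR[:,2],tool(FR))
delta(PIV+.034*FR[:,2],tool(FR))
im,d,w=cloud('scene');im2,_,_=cloud('top')
save('c0',np.vstack([cv2.resize(im[60:280,90:310],None,fx=1.8,fy=1.8)[:300,:396],]) if 0 else np.hstack([cv2.resize(im[80:260,100:280],(400,400)),cv2.resize(im2[80:260,280:460],(400,400))]))
E
```

```text
t 1.975 pos [ 0.5349 -0.2207  0.2875] dp [-0.001  -0.0006 -0.0016] rv [-0.0004 -0.0087 -0.0033] f [ 0.4 -0.8 -0.5] op 0.094 q [ 0.88  0.06 -0.44  2.04 -0.45  0.68  0.95]
t 1.975 pos [ 0.5349 -0.2207  0.2875] dp [ 0.0426  0.008  -0.0799] rv [-0.0004 -0.0087 -0.0033] f [ 0.4 -0.8 -0.5] op 0.094 q [ 0.88  0.06 -0.44  2.04 -0.45  0.68  0.95]
```

View pics/c0.png

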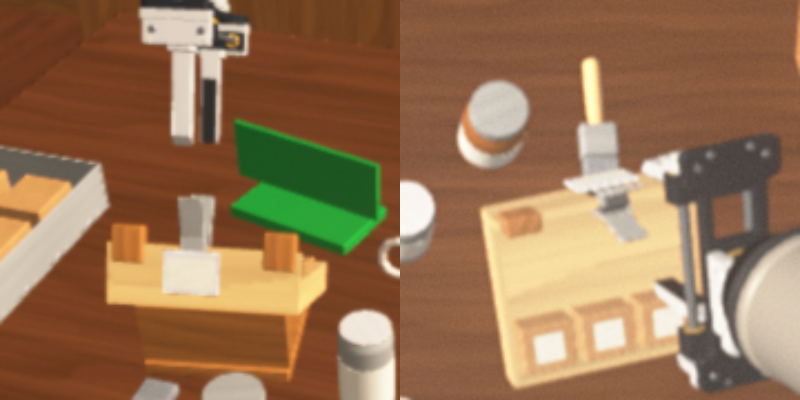

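Request:
carry_out:
  series:
    - [0.0107, 0.002, -0.02, 0, -0.004, -0.001]
    - [0.0107, 0.002, -0.02, 0, -0.004, -0.001]
    - [0.0106, 0.002, -0.02, 0, 0, -0.001]
    - [0.0106, 0.002, -0.0199, 0, 0, 0]
    - [0, 0, 0, 0, 0, 0]
    - [0, 0, 0, 0, 0, 0]

```text
t: 2.82
position: [0.5777, -0.2122, 0.208]
ee_rot: [[0.852, 0.485, -0.196], [0.17, 0.098, 0.981], [0.495, -0.869, 0.001]]
ft_force: [0.1, -0.3, -0.6]
opening: 0.094
```

Request:
carry_out:
  series:
    - [0, 0, 0, 0, 0, 0]
    - [0, 0, 0, 0, 0, 0]
    - [0, 0, 0, 0, 0, 0]
    - [0, 0, 0, 0, 0, 0]
    - [0, 0, 0, 0, 0, 0]
    - [0, 0, 0, 0, 0, 0]
    - [0, 0, 0, 0, 0, 0]
    - [0, 0, 0, 0, 0, 0]
  fingers: 255

```text
t: 3.82
position: [0.5767, -0.2139, 0.2082]
ee_rot: [[0.852, 0.486, -0.194], [0.169, 0.095, 0.981], [0.495, -0.869, -0.001]]
ft_force: [-19.3, -3.4, 22.2]
opening: 0.026
```

Request:
carry_out:
  series:
    - [-0.0024, -0.0005, 0.0043, 0, 0, 0]
    - [-0.0048, -0.001, 0.0087, 0, 0, 0]
    - [-0.0097, -0.0019, 0.0174, 0, 0, 0]
    - [-0.0097, -0.0019, 0.0174, 0, 0, 0]
    - [-0.0097, -0.0019, 0.0174, 0, 0, 0]
    - [-0.0097, -0.0019, 0.0174, 0, 0, 0]
    - [0, 0, 0, 0, 0, 0]

```text
t: 4.7
position: [0.5313, -0.2222, 0.2914]
ee_rot: [[0.852, 0.487, -0.195], [0.17, 0.095, 0.981], [0.496, -0.868, -0.001]]
ft_force: [0.1, 0.6, -1.6]
opening: 0.0258
```

```bash
python3 - <<'E'
from h import *
s=manip.get_state(); print(s['t'],s['position'],s['ft_force'],s['opening'])
im,d,w=cloud('scene');im2,_,w2=cloud('top'); np.savez('/tmp/l.npz',im=im,w=w,im2=im2,w2=w2)
save('d0',np.hstack([cv2.resize(im[80:260,100:280],(400,400)),cv2.resize(im2[80:260,280:460],(400,400))]))
E
```

```text
4.7 [ 0.5312763  -0.22219684  0.29137555] [ 0.10913438  0.57765679 -1.62656107] 0.025844204902779323
```

View pics/d0.png

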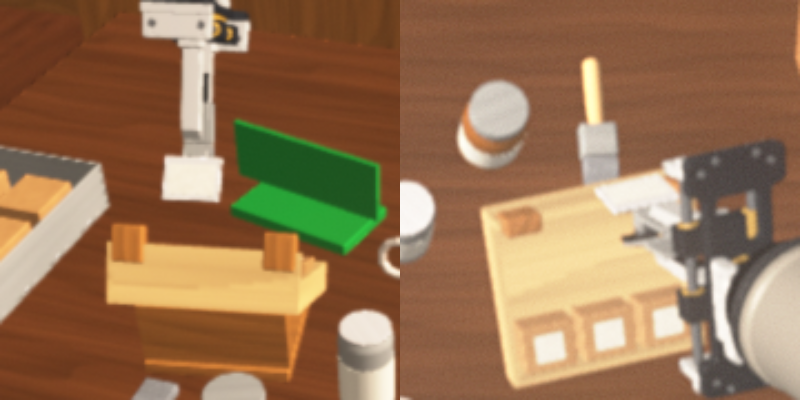

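```bash
python3 - <<'E'
from h import *
D=np.load('/tmp/l.npz'); s=manip.get_state(); p=np.array(s['position']);Rt=np.array(s['ee_rot'])
im,w=D['im'].astype(int),D['w']
m=np.zeros(im.shape[:2],bool); m[148:174,170:204]=1
m&=im.min(2)>170
L=(w[m]-p)@Rt; L=L[~np.isnan(L[:,0])]; L=L[(abs(L-np.median(L,0))<.035).all(1)]
c=L.mean(0);n=np.linalg.svd(L-c)[2][2]
print(len(L),'centre x,along(-y),z',c.round(4),'n',n.round(3)); print(L.min(0),L.max(0), np.percentile(L,[3,97],axis=0).round(4))
E
```

```text
499 centre x,along(-y),z [0.0249 0.0608 0.0012] n [ 0.951 -0.309 -0.001]
[-0.00231279  0.03365513 -0.0290447 ] [0.03424225 0.08316325 0.03015865] [[ 0.0154  0.0394 -0.027 ]
 [ 0.0323  0.0818  0.0286]]
```

```bash
cat >> h.py <<'E'
FS=frame(-3.9,0); MID=np.array([.5455,.2540,.120])
E
python3 - <<'E'
from h import *
Rt=tool(FS)
for h in (.12,0):
    delta(MID+[0,0,.007+h]-Rt@[-.001,.0335,.001],Rt)
E
```

```text
t 4.8 pos [ 0.5313 -0.2216  0.2897] dp [ 0.0151  0.4745 -0.0092] rv [-0.0338  0.5181 -0.2587] f [ 0.5 -0.8 -1.4] op 0.0261 q [ 0.9   0.05 -0.44  2.05 -0.47  0.68  0.97]
t 4.8 pos [ 0.5313 -0.2216  0.2897] dp [ 0.0151  0.4745 -0.1292] rv [-0.0338  0.5181 -0.2587] f [ 0.5 -0.8 -1.4] op 0.0261 q [ 0.9   0.05 -0.44  2.05 -0.47  0.68  0.97]
```

Request:
carry_out:
  series:
    - [0.0017, 0.0527, 0, -0.0038, 0.0576, -0.0287]
    - [0.0017, 0.0527, 0, -0.0038, 0.0576, -0.0287]
    - [0.0017, 0.0527, 0, -0.0038, 0.0576, -0.0287]
    - [0.0017, 0.0527, 0, -0.0038, 0.0576, -0.0287]
    - [0.0017, 0.0527, 0, -0.0038, 0.0576, -0.0287]
    - [0.0017, 0.0527, 0, -0.0038, 0.0576, -0.0287]
    - [0.0017, 0.0527, 0, -0.0038, 0.0576, -0.0287]
    - [0.0017, 0.0527, 0, -0.0038, 0.0576, -0.0287]
    - [0.0017, 0.0527, -0.009, -0.0038, 0.0576, -0.0287]
    - [0, 0, 0, 0, 0, 0]

```text
t: 6.05
position: [0.5453, 0.2576, 0.2785]
ee_rot: [[0.998, -0.005, 0.062], [-0.062, 0.003, 0.998], [-0.006, -1.0, 0.002]]
ft_force: [-0.1, -0.0, -1.2]
opening: 0.026
```

```bash
python3 - <<'E'
from h import *
Rt=tool(FS)
for h in (.12,0):
    delta(MID+[0,0,.007+h]-Rt@[-.001,.0335,.001],Rt)
im,d,w=cloud('scene');im2,_,w2=cloud('top'); np.savez('/tmp/l.npz',im=im,w=w,im2=im2,w2=w2)
save('e0',np.hstack([cv2.resize(im[90:290,290:490],(400,400)),cv2.resize(im2[90:290,60:260],(400,400))]))
E
```

```text
t 6.05 pos [0.5453 0.2576 0.2785] dp [ 0.0011 -0.0047  0.002 ] rv [-0.0025 -0.0054 -0.0064] f [-0.1 -0.  -1.2] op 0.026 q [ 0.09  0.38 -0.82  1.67  0.28  1.22 -0.85]
t 6.05 pos [0.5453 0.2576 0.2785] dp [ 0.0011 -0.0047 -0.118 ] rv [-0.0025 -0.0054 -0.0064] f [-0.1 -0.  -1.2] op 0.026 q [ 0.09  0.38 -0.82  1.67  0.28  1.22 -0.85]
```

View pics/e0.png

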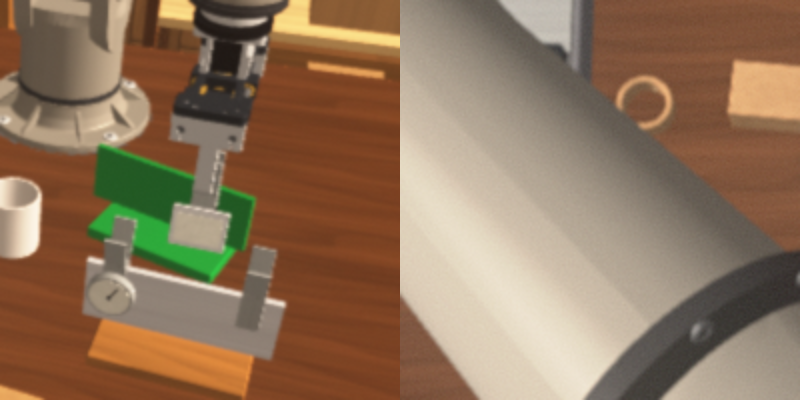

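Request:
carry_out:
  series:
    - [0.0011, -0.0047, -0.02, -0.0025, -0.0054, -0.0064]
    - [0, 0, -0.025, 0, 0, 0]
    - [0, 0, -0.025, 0, 0, 0]
    - [0, 0, -0.02, 0, 0, 0]
    - [0, 0, -0.012, 0, 0, 0]
    - [0, 0, -0.01, 0, 0, 0]
    - [0, 0, -0.003, 0, 0, 0]
    - [0, 0, 0, 0, 0, 0]
    - [0, 0, 0, 0, 0, 0]

```text
t: 7.28
position: [0.5479, 0.2481, 0.1665]
ee_rot: [[0.997, 0.006, 0.074], [-0.074, -0.002, 0.997], [0.006, -1.0, -0.002]]
ft_force: [-0.8, 0.2, -0.7]
opening: 0.0261
```

```bash
python3 - <<'E'
from h import *
Rt=tool(FS)
delta(MID+[0,0,.007]-Rt@[-.001,.0335,.001],Rt)
E
```

```text
t 7.275 pos [0.5479 0.2481 0.1665] dp [-0.0015  0.0048 -0.006 ] rv [0.0023 0.0058 0.0059] f [-0.8  0.2 -0.7] op 0.0261 q [ 0.06  0.47 -0.77  1.8   0.39  1.02 -0.94]
```

Request:
carry_out:
  series:
    - [-0.0012, 0.003, -0.003, 0, 0.004, 0.004]
    - [0, 0, -0.003, 0, 0, 0]
    - [0, 0, 0, 0, 0, 0]
    - [0, 0, 0, 0, 0, 0]

```text
t: 7.78
position: [0.5466, 0.2518, 0.1618]
ee_rot: [[0.998, 0.003, 0.069], [-0.069, -0.002, 0.998], [0.003, -1.0, -0.002]]
ft_force: [-8.0, -3.7, 26.3]
opening: 0.0258
```

Request:
carry_out:
  series:
    - [0, 0, 0.0005, 0, 0, 0]
    - [0, 0, 0, 0, 0, 0]
    - [0, 0, 0, 0, 0, 0]
    - [0, 0, 0, 0, 0, 0]
    - [0, 0, 0, 0, 0, 0]
    - [0, 0, 0, 0, 0, 0]
  fingers: 0

```text
t: 8.52
position: [0.5465, 0.251, 0.1605]
ee_rot: [[0.998, 0.001, 0.07], [-0.07, -0.002, 0.998], [0.001, -1.0, -0.002]]
ft_force: [0.4, -0.1, 0.3]
opening: 0.0825
```

Request:
carry_out:
  series:
    - [0, 0, 0.01, 0, 0, 0]
    - [0, 0, 0.02, 0, 0, 0]
    - [0, 0, 0.03, 0, 0, 0]
    - [0, 0, 0.03, 0, 0, 0]
    - [0, 0, 0, 0, 0, 0]

```text
t: 9.15
position: [0.5475, 0.2518, 0.2541]
ee_rot: [[0.998, 0.006, 0.07], [-0.07, -0.001, 0.998], [0.006, -1.0, -0.0]]
ft_force: [-0.0, 0.1, 0.1]
opening: 0.094
```

```bash
python3 - <<'E'
from h import *
im,d,w=cloud('scene'); np.savez('/tmp/l.npz',im=im,w=w)
save('f0',cv2.resize(im[150:290,310:450],(560,560),interpolation=cv2.INTER_CUBIC))
# in strip frame
L=(w-MID)@FS
g=im.astype(int)
for nm,(u0,v0,u1,v1) in {'dial':(338,229,353,246)}.items():
    print(nm,np.nanmedian(L[v0:v1,u0:u1].reshape(-1,3),0).round(4))
k=(L[...,0]>.009)&(L[...,0]<.03)&(abs(L[...,1])<.045)&(L[...,2]<.0)&(L[...,2]>-.07)
P=L[k]; print('plate',len(P),np.median(P,0).round(4),np.percentile(P,[3,97],axis=0).round(4))
c=P.mean(0);print(np.linalg.svd(P-c)[2][2].round(3))
k=(L[...,0]>-.04)&(L[...,0]<.04)&(abs(L[...,1])<.04)&(L[...,2]<.065)&(L[...,2]>.03)
P=L[k];print('handles',len(P),np.percentile(P,[1,50,99],axis=0).round(4))
k=(L[...,0]>-.04)&(L[...,0]<.04)&(abs(L[...,1]+.08)<.04)&(L[...,2]<.065)&(L[...,2]>.03)
P=L[k];print('meter handles',len(P),np.percentile(P,[1,50,99],axis=0).round(4))
delta(MID+FS@[0,-.08,0]+[0,0,.007+.034+.06],tool(FS))
E
```

```text
dial [ 0.0266 -0.0806 -0.0236]
plate 415 [ 0.018  -0.0029 -0.0216] [[ 0.0142 -0.0313 -0.0448]
 [ 0.0211  0.025  -0.0011]]
[ 1.    -0.006  0.013]
handles 223 [[-0.0241 -0.0165  0.0302]
 [-0.0157 -0.0032  0.0437]
 [ 0.0271  0.0093  0.0567]]
meter handles 181 [[-0.0248 -0.0952  0.0303]
 [-0.0166 -0.0825  0.0429]
 [ 0.028  -0.0706  0.0541]]
t 9.2 pos [0.547  0.2513 0.2525] dp [-0.0069 -0.0771 -0.0315] rv [0.0018 0.0038 0.0021] f [ 0.2 -0.4 -0.7] op 0.094 q [ 0.09  0.39 -0.81  1.71  0.31  1.17 -0.87]
```

View pics/f0.png

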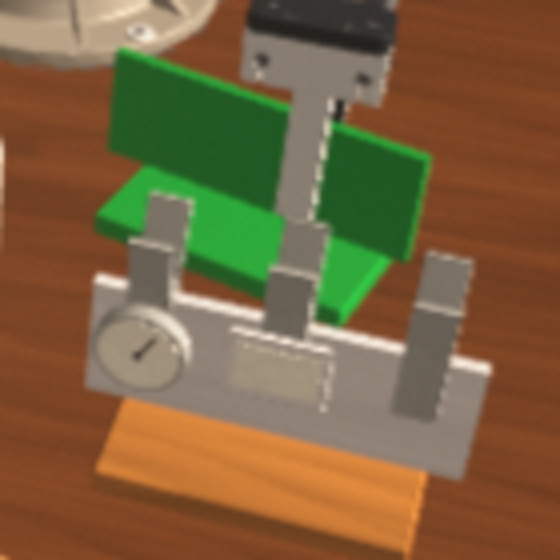

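Request:
carry_out:
  series:
    - [-0.003, -0.039, -0.01, 0.001, 0.003, 0.001]
    - [-0.003, -0.039, -0.02, 0, 0, 0]
    - [0, 0, -0.02, 0, 0, 0]
    - [0, 0, -0.02, 0, 0, 0]
    - [0, 0, -0.015, 0, 0, 0]
    - [0, 0, -0.0065, 0, 0, 0]
    - [0, 0, 0, 0, 0, 0]

```text
t: 10.07
position: [0.5403, 0.1735, 0.1587]
ee_rot: [[0.998, -0.003, 0.068], [-0.068, -0.001, 0.998], [-0.002, -1.0, -0.002]]
ft_force: [0.2, 0.5, -0.5]
opening: 0.0939
```

```bash
python3 - <<'E'
from h import *
delta(MID+FS@[0.001,-.081,0]+[0,0,.007+.034],tool(FS))
E
```

```text
t 10.075 pos [0.5403 0.1735 0.1587] dp [ 0.0007 -0.0004  0.0023] rv [ 0.0013 -0.0025  0.0001] f [ 0.2  0.5 -0.5] op 0.0939 q [ 0.19  0.43 -0.77  1.88  0.36  0.98 -0.81]
```

Request:
carry_out:
  series:
    - [0.0005, 0, 0.002, 0, 0, 0]
    - [0, 0, 0, 0, 0, 0]
    - [0, 0, 0, 0, 0, 0]
    - [0, 0, 0, 0, 0, 0]
    - [0, 0, 0, 0, 0, 0]
    - [0, 0, 0, 0, 0, 0]
    - [0, 0, 0, 0, 0, 0]
    - [0, 0, 0, 0, 0, 0]
  fingers: 255

```text
t: 11.08
position: [0.5399, 0.174, 0.1629]
ee_rot: [[0.998, -0.003, 0.068], [-0.068, -0.002, 0.998], [-0.003, -1.0, -0.002]]
ft_force: [-20.1, -2.2, 38.7]
opening: 0.0259
```

Request:
carry_out:
  series:
    - [0, 0, 0.005, 0, 0, 0]
    - [0, 0, 0.01, 0, 0, 0]
    - [0, 0, 0.02, 0, 0, 0]
    - [0, 0, 0.025, 0, 0, 0]
    - [0, 0, 0.03, 0, 0, 0]
    - [0, 0, 0.03, 0, 0, 0]
    - [0, 0, 0.02, 0, 0, 0]
    - [0, 0, 0, 0, 0, 0]
    - [0, 0, 0, 0, 0, 0]

```text
t: 12.2
position: [0.5407, 0.1726, 0.3001]
ee_rot: [[0.998, -0.003, 0.069], [-0.069, -0.002, 0.998], [-0.003, -1.0, -0.002]]
ft_force: [-0.1, -0.5, -2.0]
opening: 0.0263
```

```bash
python3 - <<'E'
from h import *
s=manip.get_state(); p=np.array(s['position']);Rt=np.array(s['ee_rot'])
im,d,w=cloud('scene')
L=(w-p)@Rt
k=(L[...,0]>.015)&(L[...,0]<.06)&(abs(L[...,2])<.04)&(L[...,1]<.1)&(L[...,1]>.035)
v,u=np.where(k); P=L[k]
c=P.mean(0);n=np.linalg.svd(P-c)[2][2];q=P[abs((P-c)@n)<.004]
print(len(P),c.round(4),np.median(q,0).round(4),n.round(3),np.percentile(q,[2,98],axis=0).round(4))
RIM=np.array([.6212,-.2131,.14])+FR@[-.004,.02,.039]; print('RIM',RIM.round(4))
im2=im[120:270,260:460]; save('g0',cv2.resize(im2,(800,600)))
T=tool(FR)
for h in (.11,0): delta(RIM+FR[:,2]*(.007+h)-T@[0,.034,0],T)
E
```

```text
550 [ 0.0328  0.0621 -0.0018] [ 0.0338  0.063  -0.0027] [ 0.954 -0.299  0.019] [[ 0.0249  0.0388 -0.0283]
 [ 0.0406  0.0886  0.0231]]
RIM [ 0.595  -0.1979  0.1719]
t 12.25 pos [0.5406 0.1726 0.2999] dp [-0.0188 -0.3851  0.0033] rv [ 0.0353 -0.5202  0.2598] f [ 0.6  0.6 -1.3] op 0.026 q [ 0.26  0.29 -0.83  1.72  0.22  1.23 -0.69]
t 12.25 pos [0.5406 0.1726 0.2999] dp [ 0.0345 -0.3745 -0.0923] rv [ 0.0353 -0.5202  0.2598] f [ 0.6  0.6 -1.3] op 0.026 q [ 0.26  0.29 -0.83  1.72  0.22  1.23 -0.69]
```

View pics/g0.png

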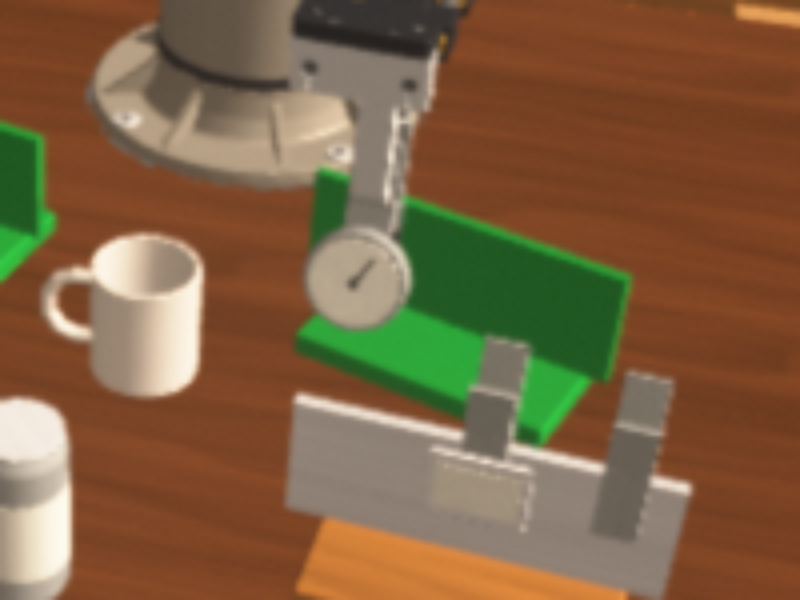

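Request:
carry_out:
  series:
    - [-0.0024, -0.0481, 0.0005, 0.0044, -0.065, 0.0325]
    - [-0.0024, -0.0481, 0.0005, 0.0044, -0.065, 0.0325]
    - [-0.0024, -0.0481, 0.0005, 0.0044, -0.065, 0.0325]
    - [-0.0024, -0.0481, 0.0005, 0.0044, -0.065, 0.0325]
    - [-0.0024, -0.0481, 0.0005, 0.0044, -0.065, 0.0325]
    - [-0.0024, -0.0481, 0.0005, 0.0044, -0.065, 0.0325]
    - [-0.0024, -0.0481, 0.0005, 0.0044, -0.065, 0.0325]
    - [-0.0024, -0.0481, 0.0005, 0.0044, -0.065, 0.0325]
    - [0, 0, 0, 0, 0, 0]
    - [0, 0, 0, 0, 0, 0]

```text
t: 13.5
position: [0.5215, -0.2113, 0.3041]
ee_rot: [[0.853, 0.484, -0.195], [0.169, 0.098, 0.981], [0.494, -0.87, 0.002]]
ft_force: [0.3, -0.5, -0.7]
opening: 0.0258
```

```bash
python3 - <<'E'
from h import *
RIM=np.array([.6212,-.2131,.14])+FR@[-.004,.02,.039]; T=tool(FR)
for h in (.11,0): delta(RIM+FR[:,2]*(.007+h)-T@[0,.035,-.002],T)
print(FR.round(3))
im,d,w=cloud('scene'); im2,_,_=cloud('top')
save('i0',np.hstack([cv2.resize(im[80:260,100:280],(400,400)),cv2.resize(im2[80:260,280:460],(400,400))]))
L=(w-RIM)@FR
k=(L[...,0]>.015)&(L[...,0]<.05)&(abs(L[...,1])<.05)&(L[...,2]>.05)&(L[...,2]<.12); P=L[k]; print('dial in rim frame',len(P),np.median(P,0).round(4))
E
```

```text
t 13.5 pos [ 0.5215 -0.2113  0.3041] dp [-0.0005  0.0007  0.    ] rv [-0.002  -0.0006 -0.0001] f [ 0.3 -0.5 -0.7] op 0.0258 q [ 0.94  0.01 -0.49  2.06 -0.47  0.71  0.96]
t 13.5 pos [ 0.5215 -0.2113  0.3041] dp [ 0.0527  0.0113 -0.0956] rv [-0.002  -0.0006 -0.0001] f [ 0.3 -0.5 -0.7] op 0.0258 q [ 0.94  0.01 -0.49  2.06 -0.47  0.71  0.96]
[[ 0.853 -0.195 -0.484]
 [ 0.169  0.981 -0.096]
 [ 0.494  0.     0.869]]
dial in rim frame 503 [0.0334 0.0002 0.0866]
```

View pics/i0.png

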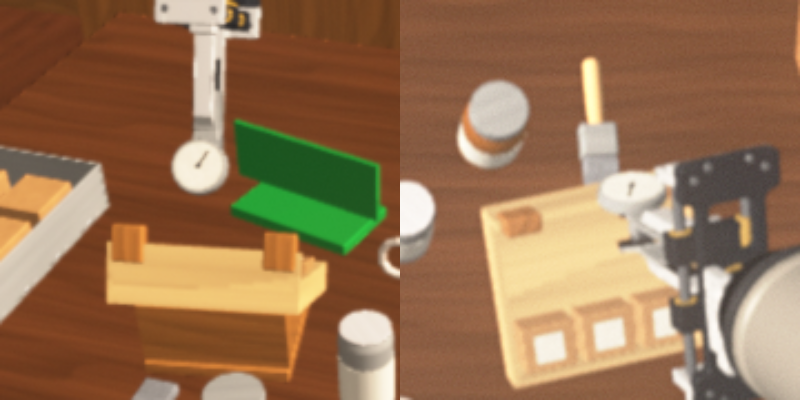

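Request:
carry_out:
  series:
    - [0.0097, 0.002, -0.0174, -0.001, 0, 0]
    - [0.0097, 0.002, -0.0174, 0, 0, 0]
    - [0.0097, 0.002, -0.0174, 0, 0, 0]
    - [0.0097, 0.002, -0.0174, 0, 0, 0]
    - [0.0073, 0.0015, -0.013, 0, 0, 0]
    - [0.0039, 0.0008, -0.007, 0, 0, 0]
    - [0, 0, 0, 0, 0, 0]
    - [0, 0, 0, 0, 0, 0]

```text
t: 14.6
position: [0.5718, -0.2017, 0.2159]
ee_rot: [[0.852, 0.486, -0.195], [0.17, 0.096, 0.981], [0.495, -0.869, -0.001]]
ft_force: [-0.8, -0.5, -0.6]
opening: 0.0259
```

```bash
python3 - <<'E'
from h import *
RIM=np.array([.6212,-.2131,.14])+FR@[-.004,.02,.039]; T=tool(FR)
delta(RIM+FR[:,2]*.007-T@[0,.035,-.002],T)
s=manip.get_state();print((FR.T@(RIM+FR[:,2]*.007-T@[0,.035,-.002]-s['position'])).round(4))
E
```

```text
t 14.6 pos [ 0.5718 -0.2017  0.2159] dp [ 0.0024  0.0017 -0.0074] rv [ 0.0008  0.0016 -0.0003] f [-0.8 -0.5 -0.6] op 0.0259 q [ 0.86  0.19 -0.52  2.09 -0.39  0.47  0.88]
[-0.0013  0.0012 -0.0078]
```

Request:
carry_out:
  series:
    - [0.0012, 0.001, -0.004, 0, 0, 0]
    - [0.0014, 0.0003, -0.0034, 0, 0, 0]
    - [0, 0, 0, 0, 0, 0]
    - [0, 0, 0, 0, 0, 0]

```text
t: 15.1
position: [0.5744, -0.201, 0.2087]
ee_rot: [[0.852, 0.486, -0.195], [0.17, 0.095, 0.981], [0.495, -0.869, -0.002]]
ft_force: [-11.2, -0.5, 13.7]
opening: 0.0262
```

Request:
carry_out:
  series:
    - [0, 0, 0, 0, 0, 0]
    - [0, 0, 0, 0, 0, 0]
    - [0, 0, 0, 0, 0, 0]
    - [0, 0, 0, 0, 0, 0]
    - [0, 0, 0, 0, 0, 0]
    - [0, 0, 0, 0, 0, 0]
  fingers: 0

```text
t: 15.85
position: [0.5744, -0.2002, 0.208]
ee_rot: [[0.852, 0.485, -0.195], [0.17, 0.096, 0.981], [0.495, -0.869, -0.001]]
ft_force: [-0.5, -0.2, 0.2]
opening: 0.0829
```

Request:
carry_out:
  series:
    - [-0.0048, -0.001, 0.0087, 0, 0, 0]
    - [-0.0097, -0.0019, 0.0174, 0, 0, 0]
    - [-0.0145, -0.0029, 0.0261, 0, 0, 0]
    - [-0.0194, -0.0038, 0.0348, 0, 0, 0]
    - [-0.0194, -0.0038, 0.0348, 0, 0, 0]
    - [0, 0, 0, 0, 0, 0]
    - [0, 0, 0, 0, 0, 0]

```text
t: 16.73
position: [0.5064, -0.2136, 0.3297]
ee_rot: [[0.852, 0.486, -0.195], [0.17, 0.096, 0.981], [0.495, -0.869, -0.001]]
ft_force: [-0.4, -1.0, 0.0]
opening: 0.0937
```

```bash
python3 - <<'E'
from h import *
RIM=np.array([.6212,-.2131,.14])+FR@[-.004,.02,.039]
im,d,w=cloud('scene'); im2,_,w2=cloud('top')
for F,O,nm in ((FR,RIM,'meter@rim'),(FS,MID,'ticket@strip')):
    L=(w-O)@F
    k=(L[...,0]>.0105)&(L[...,0]<.04)&(abs(L[...,1])<.045)&(L[...,2]<.0)&(L[...,2]>-.08);P=L[k];c=P.mean(0)
    q=P[abs(P[:,0]-np.median(P[:,0]))<.005];print(nm,'face',len(q),np.median(q,0).round(4),'n',np.linalg.svd(q-q.mean(0))[2][2].round(3))
    k=(abs(L[...,0])<.04)&(abs(L[...,1])<.04)&(L[...,2]<.07)&(L[...,2]>.03);print(' handles',np.percentile(L[k],[1,50,99],axis=0).round(4).tolist())
save('j0',np.hstack([cv2.resize(im[150:270,130:290],(400,300),interpolation=cv2.INTER_CUBIC),cv2.resize(im[170:290,300:460],(400,300),interpolation=cv2.INTER_CUBIC)]))
E
```

```text
meter@rim face 450 [ 0.0268  0.0006 -0.0248] n [1.    0.006 0.003]
 handles [[-0.0266, -0.0124, 0.0302], [0.0205, 0.0042, 0.0443], [0.0268, 0.0132, 0.0563]]
ticket@strip face 408 [ 0.0181 -0.0028 -0.022 ] n [-1.     0.    -0.019]
 handles [[-0.0255, -0.0163, 0.0303], [-0.0157, -0.0033, 0.0441], [0.0274, 0.0093, 0.0569]]
```

View pics/j0.png

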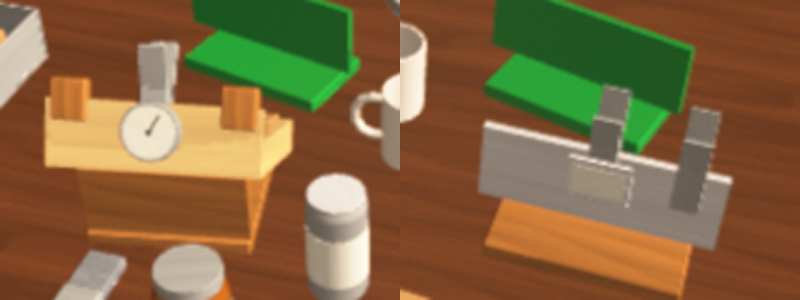

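```bash
python3 -c "
from plant import order; print(order.job_done())"
```

```text
the job is handed in; nothing more can be done
None
```

The job is done and handed in at about 17 s of the 54 s allowed. I took the ticket clip off the tray rim and parked it on the free middle of the upright strip. The meter then came off the strip and onto the tray's upper rim, dial facing out.

The last depth check with the gripper open and clear of both clips showed:

| Check | Ticket clip on strip | Meter on rim |
|---|---|---|
| Distance from the middle of the edge | about 3 mm | about 1 mm |
| Card plate or dial face against the edge plane | within about 0.02 rad | within about 0.01 rad |
| Face outward from the edge | 18 mm, as expected | 27 mm, 26 mm expected |
| Handles | sprung back to the gripping V | sprung back to the gripping V |

- **Seating:** both clips pressed on the edge before I let go, about 26 N on the strip and 17 N on the rim. The depth readings put each pivot about 10 mm above its edge, against 7 mm nominal. The meter read 11 mm before I touched it, when it was fully on, so most of that is measurement bias.
- **Highest force:** the wrist read about 44 N while squeezing the meter open, under the 120 N limit. The arm's own contact forces were not measured separately.
- **Everything else:** the spare clip, the mug and tin, and the green look-alikes look unmoved in the last picture. I did not measure their shifts in numbers, nor look at every bystander again.

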